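# Put the work light back in its charging dock

### The arm

A 6-joint arm with a two-finger parallel gripper is mounted at the origin on the work surface; the furniture and walls round the work are solid. World frame = base frame: x ahead of the robot, y to its left, z up, the work surface at z = 0. Lengths are in m, angles in degrees, forces in N, time in s.
With the tool pointing down it reaches from about 0.325 to 0.775 m from the base axis. Payload 5.5 kg.
Tool frame: the origin (TCP) lies midway between the tips of the shut fingers; the grasp point (between the pads) lies 19 mm behind it; z points along the fingers, y is the line along which they close (so a half turn about z gives the same grasp; the last joint's range is limited). The gripper opens to 85 mm and grips with 20 to 120 N. Pads are 22 mm wide; open, the fingers measure 114 mm over their backs; the gripper's body (76 mm by 85 mm) begins 54 mm behind the grasp point. The pads swing forward as they close: fully open they stand 13 mm farther back than shut.
Start: joints at [-67.764, 5.22, 70.514, -0, 104.267, -3.249], TCP at [0.258, -0.542, 0.231] pointing down, gripper open.
Joint ranges: [-164.24, 164.24], [-49.07, 125.15], [9.68, 141.18], [-86.29, 266.29], [3.28, 154.24], [-151.56, 151.56]. Speed limits (degrees/s): [147.25, 147.25, 172.46, 180, 180, 180].

### API

Orientations are given as a 3x3 rotation matrix whose columns are the frame's x, y, z axes.
In Python, from bench import r gives the robot as it stands.
- The arm moves only by the tool step_arm, never from a script. Its argument "steps" is a list of rows, each an object with "travel": the shift along the tool's x, y, z normalised to -1 to 1, where 1 is 100 mm, a list of three; "twist": the turn, a rotation vector about the tool's x, y, z normalised to -1 to 1, where 1 is 60 degrees, a list of three. A call has 1 to 12 rows; each row is the pose to reach, as a shift and turn from the pose commanded when the call began, along the tool's axes at that moment; what a row does not reach only later rows make up. A row lasts 1/10 s, in which the tool goes at most 50 mm and 8.59 degrees, less where a joint would pass 70% of its speed; a pose out of reach is approached as far as the arm can. A call with a number of a shift or a turn outside -1 to 1 is refused whole. A call with a gripper value outside its range is refused whole. "fingers" is the opening, from 0 (shut) to 1 (fully open), set as the call begins (left out, the last holds). The fingers move at their own pace and stop on an object; the grip force is fixed at half the most. Time passes only in rows, so rows that repeat a pose let the fingers close. It gives the time, the measured TCP pose, the force, the opening and the grip force at its end, in the units of the state.
- r.get_obs(): the state, without advancing time (a new reading comes with each control period).
- r.camera(name): name is "side" or "top"; returns the picture (384x512x3 uint8, red, green, blue); there is no depth.
- r.camera_info(name): a dict with "mtx" (3x3 intrinsics, pixels), "k1" (the pictures are not rectified: a ray, as slopes to the right and down, at radius r is drawn at 1 + k1 r^2 times it, then the intrinsics apply), "world_from_camera" (4x4, takes a point from camera to world coordinates). Camera axes: x right, y down, z forward; pixel columns grow to the right and rows downward; lengths in m; the calibration is good to about 2 mm. A picture is of the moment at which its call begins. camera_info takes no time and is no camera call.
- r.finish_job(): hands the job in; it is judged then, once.
The state is a dict: "time": time; "joint_pos": joint angles; "qvel": joint speeds; "tau": joint torques, N m; "position": TCP position; "ee_rot": TCP orientation; "contact_force": force on the tool from outside, world axes, zero at the start; "ft_torque": the same for the moment, N m; "grip_width": finger opening in m; "gripper_force": force on a finger pad.
Only numpy, scipy, OpenCV 4.12 (cv2) and the standard library are available. Lean on these libraries where they do the work, as an engineer would, in place of code of your own. Each camera call takes 0.05 s, during which the arm holds its last target. There are 200 camera calls.

### The job

Put the flat work light that lies on the table back into the empty charging dock: first stand it up on its tail end on the bare table and let go of it so that it stands by itself, then pick it up again and slide it tail first into the dock's pocket until it is fully home and let go. Leave the mug and the drink can where they are.

Things in the scene. Friction and masses are not known exactly. Their poses are not given: they have to be found in the camera images.
- work_light: Black plastic light, a flat bar 130 mm long, 44 wide, 34 thick, 0.2 kg. Starts lying on a wide face, head roughly to the robot's left. Origin: middle of the face it lies on at first (17 mm from the bar's long axis, half way along). Axes: x from tail to head, y across the 44 mm width, z across the 34 mm thickness (up at first). It fits the pocket either way round.
- light_tail (a point): Centre of the tail's end face, on the bar's long axis (65 mm behind the light's origin along x, 17 mm from it along z); axes as the light's. The tail end has three ribs round the bar, and its last 8 mm are a flat grey foot, on which it can stand, stepped in 2 mm all round (40 x 30 mm).
- light_head (a point): Centre of the head's end face, on the bar's long axis, 130 mm from the tail; axes as the light's. The head end has a white window 50 mm long on one wide face and a round lens in its end.
- empty_dock: The dock with nothing in it, fixed; at either of two places. Grey block 62 (x) x 72 (y) x 105 mm high with a pocket open upwards; on a dark base plate 116 x 90 x 8 mm. Dark upright end plates, 6 mm thick, 76 wide, 155 high, at x = -52 and +52 mm: a tool between them must be upright, fingers closing along dock y. Origin: on the table under the pocket's axis; z up, y along the pocket's 47 mm side.
- dock_mouth (a point): Centre of the pocket's mouth, 105 mm above the table; axes as the empty dock's. The pocket is 37 mm (x) by 47 mm (y), 1.5 mm of play on each side of the light, with a 4 mm chamfer round the mouth.
- dock_floor (a point): Centre of the pocket's floor, 10 mm above the table, 95 mm below the mouth; axes as the empty dock's. Fully home, the light's foot is on this floor and 35 mm of its head end stands out of the mouth.
- full_dock: A second dock of the same make, fixed to the table, with another work light already in its pocket (its top 140 mm above the table); that light is fixed there. Origin and axes as the empty dock's.
- mug: Teal stoneware mug, 81 mm wide, 114 mm long with its handle, 94 mm high, loose; origin under its middle.
- drink_can: Open empty drink can, 66 mm in diameter and 147 mm high, light and loose; origin under its middle.
There are look-alikes about, which are no part of the job. Several things look just like the work_light: the one meant starts farthest to the robot's left.

How it is judged:
By the outcome, as a careful person would: the job done as asked, in the order asked, and still so for the second after the job is handed in, with the robot touching nothing.
It also fails if it takes over 72 s, if anything falls off the work surface, if the arm or the gripper's body presses on something with over 40 N, if the wrist force passes 120 N, or if a joint passes its speed limit or range.

## Working session

There is one attempt and no reset: what is moved stays moved. The work goes in short steps, Python scripts to look and compute and a tool call to move; the robot and the scene stay as the last step left them, time stands still between calls to the robot, and variables do not carry over. Pictures are saved under pics/ and viewed, at most 10 in all, crops included, and the job is handed in when it is done.

Besides the shell and the picture viewer there is one more tool, called after "Emit:" by a JSON object that holds its "fn" and its "kwargs", one argument or row to a line. step_arm: Moves the arm, as the interface text tells. Scaled input: -1 to 1 covers 100 mm each way for a shift and 60 degrees each way for a turn. Its arguments: {"type":"object","properties":{"steps":{"type":"array"},"fingers":{"type":"number"}},"required":["steps"]}

```bash
ls; mkdir -p pics
python3 - <<'E'
from bench import r
import cv2
o=r.get_obs();print(o['time'],o['position'],o['ee_rot'],o['grip_width'])
for n in("side","top"):
    i=r.camera_info(n);print(n,i)
    cv2.imwrite(f'pics/{n}0.png',r.camera(n)[:,:,::-1])
E
```

```text
pics
0.0 [ 0.25804399 -0.54134779  0.23013466] [[ 9.02706509e-01  4.30256218e-01 -7.38651013e-04]
 [ 4.30256833e-01 -9.02704625e-01  1.84863381e-03]
 [ 1.28602507e-04 -1.98658342e-03 -9.99998018e-01]] 0.08547655042888619
side {'mtx': array([[376.79555229,   0.        , 252.04488919],
       [  0.        , 376.79555229, 183.21074996],
       [  0.        ,   0.        ,   1.        ]]), 'k1': -0.05268660565327825, 'world_from_camera': array([[-0.99520536, -0.06228087,  0.07541474,  0.43519773],
       [-0.09601105,  0.47498034, -0.87474313,  1.05891765],
       [ 0.01865925, -0.87778971, -0.47868264,  0.68839879],
       [ 0.        ,  0.        ,  0.        ,  1.        ]])}
top {'mtx': array([[491.1668189 ,   0.        , 255.94655663],
       [  0.        , 491.1668189 , 190.61962718],
       [  0.        ,   0.        ,   1.        ]]), 'k1': -0.10657963017867504, 'world_from_camera': array([[ 0.00865561, -0.98958798,  0.14366874,  0.28944074],
       [-0.99978806, -0.00588046,  0.01972969, -0.01233349],
       [-0.01867943, -0.14380907, -0.98942914,  1.64488981],
       [ 0.        ,  0.        ,  0.        ,  1.        ]])}
```

View pics/top0.png

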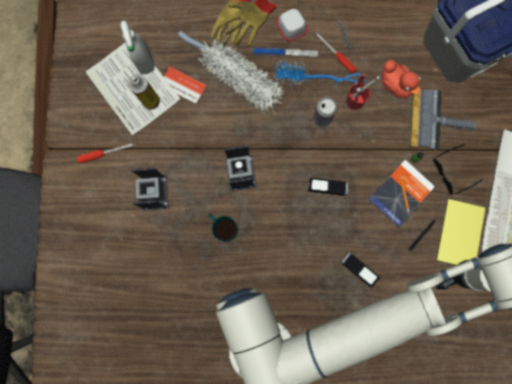

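View pics/side0.png

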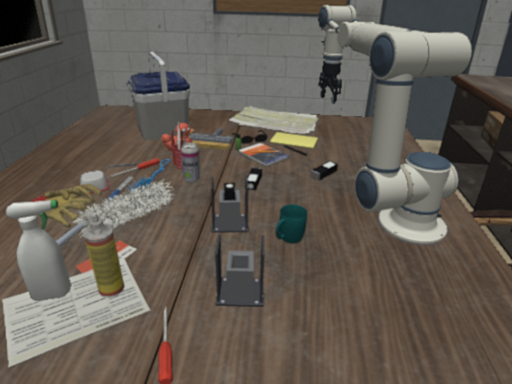

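```bash
cat > h.py <<'E'
import numpy as np,cv2
from bench import r
def ray(n,p):
    i=r.camera_info(n);K=i['mtx'];T=i['world_from_camera']
    d=cv2.undistortPoints(np.array([[p]],float),K,np.array([i['k1'],0,0,0,0]),None,None,None,(cv2.TERM_CRITERIA_EPS|cv2.TERM_CRITERIA_COUNT,50,1e-10)) if 0 else cv2.undistortPoints(np.array([[p]],float),K,np.array([i['k1'],0,0,0]))
    v=T[:3,:3]@np.r_[d[0,0],1];return T[:3,3],v/np.linalg.norm(v)
def plane(n,p,z):
    o,v=ray(n,p);return o+v*(z-o[2])/v[2]
def tri(pt,ps):
    (a,u),(b,v)=ray('top',pt),ray('side',ps)
    s=np.linalg.lstsq(np.c_[u,-v],b-a,rcond=None)[0]
    A,B=a+u*s[0],b+v*s[1];return (A+B)/2,np.linalg.norm(A-B)
def proj(n,P):
    i=r.camera_info(n);W=np.linalg.inv(i['world_from_camera'])
    return cv2.projectPoints(np.array([P],float),cv2.Rodrigues(W[:3,:3])[0],W[:3,3],i['mtx'],np.array([i['k1'],0,0,0]))[0].reshape(2)
E
python3 - <<'E'
from h import *
t=cv2.imread('pics/top0.png');s=cv2.imread('pics/side0.png')
c=lambda im,x,y,w,h,W,H:cv2.resize(im[y:y+h,x:x+w],(W,H),interpolation=cv2.INTER_CUBIC)
# each tile 400x300
A=c(t,300,170,80,60,400,300);B=c(t,120,160,80,60,400,300)
C=c(s,200,225,80,60,400,300);D=c(s,240,160,40,30,400,300)
cv2.imwrite('pics/crop.png',np.vstack([np.hstack([A,B]),np.hstack([C,D])]))
# dark light blob in top
def blob(im,x,y,w,h,th):
    g=im[y:y+h,x:x+w]
    sat=g.max(2).astype(int)-g.min(2)
    m=((g.max(2)<th)|((g.min(2)>110)&(sat<35))).astype(np.uint8)
    k,l,st,ce=cv2.connectedComponentsWithStats(m)
    b=1+st[1:,4].argmax();cs,_=cv2.findContours((l==b).astype(np.uint8),0,2)
    return cv2.boxPoints(cv2.minAreaRect(cs[0]))+[x,y],ce[b]+[x,y],st[b]
b=blob(t,300,170,55,35,60);print(b)
print([plane('top',p,.034).round(4) for p in b[0]])
b=blob(s,240,160,30,30,60);print(b)
print('approx dock',plane('top',(150,187),.105),'full',plane('top',(238,165),.14),'mug',plane('top',(223,228),.094),'can',plane('top',(325,105),.147),'other',plane('top',(360,269),.034))
E
```

```text
(array([[307.61538696, 191.07692337],
       [309.38461685, 176.92307615],
       [348.15384674, 181.76922989],
       [346.38461685, 195.92307663]]), array([328.12317328, 186.65344468]), array([  8,   8,  40,  18, 479], dtype=int32))
[array([ 0.5228, -0.1514,  0.034 ]), array([ 0.5704, -0.1576,  0.034 ]), array([ 0.5549, -0.2865,  0.034 ]), array([ 0.5074, -0.2798,  0.034 ])]
(array([[242.62069035, 187.55172729],
       [252.18965721, 165.22413826],
       [263.65517426, 170.13793182],
       [254.08620834, 192.46552277]]), array([253.61946903, 178.17256637]), array([  5,   8,  17,  22, 226], dtype=int32))
approx dock [0.5227311  0.35768253 0.105     ] full [0.58849236 0.07444587 0.14      ] mug [0.3945145  0.12180998 0.094     ] can [ 0.7826102  -0.19911429  0.147     ] other [ 0.26786801 -0.32078334  0.034     ]
```

View pics/crop.png

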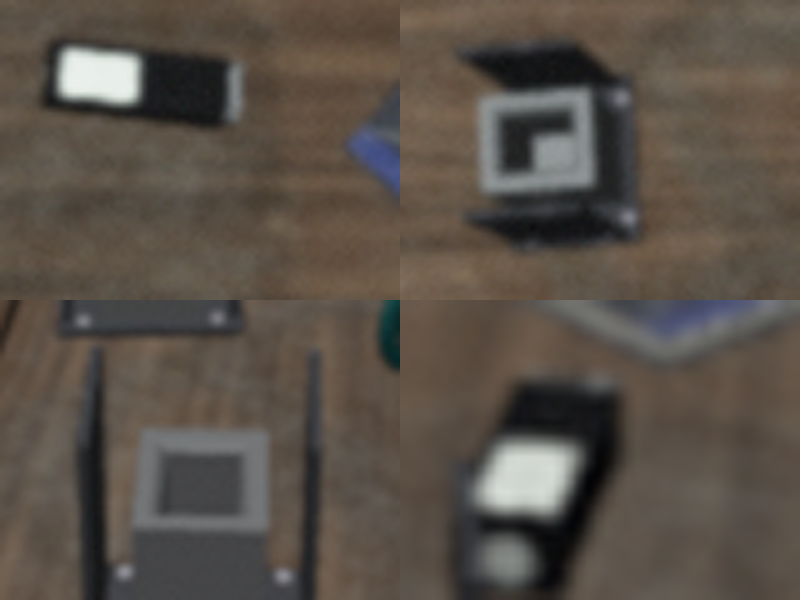

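The three look-alikes in the top view are at (328,187), (360,269) and (238,165, seated in the full dock). The one meant is (328,187): of the two lying on the table it is farther left, and the crop shows its white window (head) to the left and its grey foot to the right. The empty dock is at top (142,188) and side (240,240), with an open pocket. Next I triangulate the corners.

Run:
```python
from h import *
f=lambda X,Y,x0,y0,k:((X+.5)/k-.5+x0,(Y+.5)/k-.5+y0)
T=[f(a,b,120,160,5) for a,b in [(78,97),(190,90),(197,187),(82,192)]]
S=[f(a,b,200,225,5) for a,b in [(135,228),(142,130),(268,130),(270,228)]]
P=[]
for t,s in zip(T,S):
    p,e=tri(t,s);P.append(p);print('block',p.round(4),e.round(4),plane('top',t,.105).round(4),plane('side',s,.105).round(4))
print('mean',np.mean(P,0),'top',np.mean([plane('top',t,.105) for t in T],0),'side',np.mean([plane('side',t,.105) for t in S],0))
Tp=[f(a,b,120,160,5) for a,b in [(99,110),(174,108),(178,168),(100,172)]]
Sp=[f(a,b,200,225,5) for a,b in [(157,216),(160,153),(246,153),(245,216)]]
print('pocket',np.mean([tri(t,s)[0] for t,s in zip(Tp,Sp)],0))
im=cv2.imread('pics/top0.png');g=im[165:205,130:165];sat=g.max(2).astype(int)-g.min(2)
m=((g.min(2)>95)&(sat<30)).astype(np.uint8);k,l,st,ce=cv2.connectedComponentsWithStats(m);b=1+st[1:,4].argmax()
cs,_=cv2.findContours((l==b).astype(np.uint8),0,2);R=cv2.minAreaRect(cs[0]);print(R,plane('top',np.array(R[0])+[130,165],.105))
W=[f(a,b,300,170,5) for a,b in [(60,48),(142,53),(137,104),(57,98)]]
V=[f(a,b,240,160,10) for a,b in [(75,203),(108,140),(182,143),(155,218)]]
for t,s in zip(W,V):
    p,e=tri(t,s);print('win',p.round(4),e.round(4),plane('top',t,.034).round(4),plane('side',s,.034).round(4))
L=np.array([plane('top',f(a,b,300,170,5),.034) for a,b in [(53,42),(230,61),(225,124),(47,105)]])
print('light',L.round(4),L.mean(0), np.linalg.norm(L[0]-L[1]),np.linalg.norm(L[0]-L[3]))
v=L[1]+L[2]-L[0]-L[3];print('tail dir deg',np.degrees(np.arctan2(v[1],v[0])))
```

```text
block [0.5472 0.4078 0.102 ] 0.0035 [0.5485 0.4071 0.105 ] [0.5448 0.4115 0.105 ]
block [0.5538 0.3353 0.1   ] 0.0009 [0.5534 0.3342 0.105 ] [0.5523 0.3415 0.105 ]
block [0.4915 0.3283 0.1003] 0.0005 [0.4906 0.3273 0.105 ] [0.4913 0.3342 0.105 ]
block [0.4856 0.4021 0.1034] 0.0031 [0.4869 0.4017 0.105 ] [0.4839 0.4042 0.105 ]
mean [0.51951375 0.36839377 0.10140623] top [0.5198528 0.3675697 0.105    ] side [0.51808561 0.37284466 0.105     ]
pocket [0.52081973 0.36866358 0.09766192]
((16.255882263183594, 22.82646942138672), (19.17412567138672, 23.085647583007812), 85.60128784179688) [0.51998833 0.36973962 0.105     ]
win [ 0.5613 -0.1651  0.0317] 0.0036 [ 0.5628 -0.1649  0.034 ] [ 0.5591 -0.1603  0.034 ]
win [ 0.5565 -0.2198  0.0309] 0.0075 [ 0.5598 -0.2194  0.034 ] [ 0.5521 -0.2125  0.034 ]
win [ 0.5248 -0.2158  0.0331] 0.0016 [ 0.5255 -0.2157  0.034 ] [ 0.5239 -0.2138  0.034 ]
win [ 0.5298 -0.1632  0.0283] 0.0005 [ 0.5292 -0.1626  0.034 ] [ 0.5287 -0.1525  0.034 ]
light [[ 0.5668 -0.1603  0.034 ]
 [ 0.5547 -0.278   0.034 ]
 [ 0.5124 -0.2739  0.034 ]
 [ 0.5245 -0.156   0.034 ]] [ 0.53961514 -0.21703971  0.034     ] 0.11837111881598766 0.04257644940247412
tail dir deg -95.83495148061735
```

Cross-checks: the window height comes out at about 31 mm (34 expected) and the block top at 101 mm (105 expected). The sizes of about 43 x 130 and 62 x 72 mm match, and so does the reach. Estimates:
- **Light:** centre ≈ (0.540, -0.219), head direction 84°.
- **Dock:** ≈ (0.520, 0.369), yaw 5.3°.

I'll move over the light now.

Emit:
{"fn": "step_arm", "kwargs": {
  "steps": [
    {"travel": [1, -0.6, 0], "twist": [0, 0, 0]},
    {"travel": [1, -0.6, 0], "twist": [0, 0, 0]},
    {"travel": [1, -0.6, 0], "twist": [0, 0, 0]},
    {"travel": [1, -0.6, 0], "twist": [0, 0, 0]}
  ],
  "fingers": 1
}}

```text
time: 0.5
position: [0.3239, -0.4428, 0.2314]
ee_rot: [[0.901, 0.433, 0.0], [0.433, -0.901, -0.0], [0.0, 0.0, -1.0]]
contact_force: [-0.1, 0.3, 0.5]
grip_width: 0.0857
gripper_force: 0.0
```

Emit:
{"fn": "step_arm", "kwargs": {
  "steps": [
    {"travel": [1, -0.6, 0], "twist": [0, 0, 0]},
    {"travel": [1, -0.6, 0], "twist": [0, 0, 0]},
    {"travel": [1, -0.6, 0], "twist": [0, 0, 0]},
    {"travel": [1, -0.6, 0], "twist": [0, 0, 0]}
  ]
}}

```text
time: 0.9
position: [0.3878, -0.3466, 0.2312]
ee_rot: [[0.902, 0.432, 0.0], [0.432, -0.902, -0.0], [-0.0, 0.0, -1.0]]
contact_force: [0.2, 0.1, 1.5]
grip_width: 0.0855
gripper_force: 0.0
```

Emit:
{"fn": "step_arm", "kwargs": {
  "steps": [
    {"travel": [1, -0.6, 0], "twist": [0, 0, 0]},
    {"travel": [1, -0.6, 0], "twist": [0, 0, 0]},
    {"travel": [1, -0.6, 0], "twist": [0, 0, 0]},
    {"travel": [1, -0.6, 0], "twist": [0, 0, 0]}
  ]
}}

```text
time: 1.3
position: [0.4521, -0.25, 0.2309]
ee_rot: [[0.902, 0.432, -0.001], [0.432, -0.902, -0.0], [-0.001, -0.0, -1.0]]
contact_force: [0.3, -0.5, 0.9]
grip_width: 0.0854
gripper_force: 0.0
```

Emit:
{"fn": "step_arm", "kwargs": {
  "steps": [
    {"travel": [1, -0.6, 0], "twist": [0, 0, -0.975]},
    {"travel": [1, -0.6, 0], "twist": [0, 0, -0.975]},
    {"travel": [1, -0.6, 0], "twist": [0, 0, -0.975]},
    {"travel": [1, -0.6, 0], "twist": [0, 0, -0.975]},
    {"travel": [1, -0.6, 0], "twist": [0, 0, -0.975]},
    {"travel": [1, -0.6, 0], "twist": [0, 0, -0.975]},
    {"travel": [1, -0.6, 0], "twist": [0, 0, -0.975]},
    {"travel": [1, -0.6, 0], "twist": [0, 0, -0.975]},
    {"travel": [1, -0.6, 0], "twist": [0, 0, -0.975]}
  ]
}}

```text
time: 2.2
position: [0.5156, -0.1547, 0.231]
ee_rot: [[0.11, 0.994, -0.001], [0.994, -0.11, -0.0], [-0.001, -0.001, -1.0]]
contact_force: [0.2, -1.0, 0.3]
grip_width: 0.0855
gripper_force: 0.0
```

```bash
cat >> h.py <<'E'
from scipy.spatial.transform import Rotation as Ro
def rot(yaw_x,tilt):  # tool x heading (deg) with z down, then turn about tool y
    c,s=np.cos(np.radians(yaw_x)),np.sin(np.radians(yaw_x))
    return np.array([[c,s,0],[s,-c,0],[0,0,-1]])@Ro.from_euler('y',tilt,degrees=True).as_matrix()
def go(P,R,P0=None,R0=None):
    o=r.get_obs();P0=o['position'] if P0 is None else P0;R0=o['ee_rot'] if R0 is None else R0
    print('travel',(R0.T@(np.array(P)-P0)/.1).round(3),'twist',(Ro.from_matrix(R0.T@R).as_rotvec(degrees=True)/60).round(3))
def st():
    o=r.get_obs();print(o['time'],o['position'].round(4),o['joint_pos'].round(1),o['contact_force'].round(1),o['grip_width'].round(4),o['gripper_force']);print(o['ee_rot'].round(3))
E
python3 - <<'E'
from h import *
st()
go((.5484,-.135,.082),rot(84,-45))
E
```

```text
Traceback (most recent call last):
  File "h.py", line 24, in st
    o=r.get_obs();print(o['time'],o['position'].round(4),o['joint_pos'].round(1),o['contact_force'].round(1),o['grip_width'].round(4),o['gripper_force']);print(o['ee_rot'].round(3))
                                                                                                             ^^^^^^^^^^^^^^^^^^^^^
AttributeError: 'float' object has no attribute 'round'
```

Emit:
{"fn": "step_arm", "kwargs": {
  "steps": [
    {"travel": [0.23, 0.31, 0.5], "twist": [0, -0.75, 0]},
    {"travel": [0.23, 0.31, 0.5], "twist": [0, -0.75, 0]},
    {"travel": [0.23, 0.31, 0.5], "twist": [0, -0.75, 0]},
    {"travel": [0.23, 0.31, 0.5], "twist": [0, -0.75, 0]},
    {"travel": [0.23, 0.31, 0.5], "twist": [0, -0.75, 0]},
    {"travel": [0.23, 0.31, 0.5], "twist": [0, -0.75, 0]},
    {"travel": [0.23, 0.31, 0.5], "twist": [0, -0.75, 0]},
    {"travel": [0.23, 0.31, 0.5], "twist": [0, -0.75, 0]}
  ]
}}

```text
time: 3.0
position: [0.5493, -0.1337, 0.1814]
ee_rot: [[0.076, 0.994, -0.074], [0.704, -0.106, -0.703], [-0.706, 0.001, -0.708]]
contact_force: [-0.0, -0.4, -0.2]
grip_width: 0.0856
gripper_force: 0.0
```

```bash
sed -i "s/o\['grip_width'\].round(4)/round(o['grip_width'],4)/" h.py
python3 - <<'E'
from h import *
st()
go((.5484,-.135,.082),rot(84,-45))
go((.541,-.2052,.0107),rot(84,-45),(.5484,-.135,.082),rot(84,-45))
E
```

```text
3.0 [ 0.5493 -0.1337  0.1814] [  7.1   4.1  86.9 -44.1  98.5  10.1] [-0.  -0.4 -0.2] 0.0856 0.0
[[ 0.076  0.994 -0.074]
 [ 0.704 -0.106 -0.703]
 [-0.706  0.001 -0.708]]
travel [ 0.692 -0.009  0.713] twist [-0.001 -0.001 -0.002]
travel [ 0.005 -0.     1.003] twist [0. 0. 0.]
```

Emit:
{"fn": "step_arm", "kwargs": {
  "steps": [
    {"travel": [0.35, 0, 0.36], "twist": [0, 0, 0]},
    {"travel": [0.69, -0.01, 0.71], "twist": [0, 0, 0]},
    {"travel": [0.69, -0.01, 0.71], "twist": [0, 0, 0]},
    {"travel": [0.69, -0.01, 0.71], "twist": [0, 0, 0]}
  ]
}}

```text
time: 3.4
position: [0.548, -0.1357, 0.0836]
ee_rot: [[0.075, 0.994, -0.075], [0.703, -0.107, -0.704], [-0.708, 0.0, -0.707]]
contact_force: [0.7, 0.4, 1.0]
grip_width: 0.0852
gripper_force: 0.0
```

Emit:
{"fn": "step_arm", "kwargs": {
  "steps": [
    {"travel": [0, 0, 0.2], "twist": [0, 0, 0]},
    {"travel": [0, 0, 0.4], "twist": [0, 0, 0]},
    {"travel": [0, 0, 0.6], "twist": [0, 0, 0]},
    {"travel": [0, 0, 0.75], "twist": [0, 0, 0]},
    {"travel": [0, 0, 0.9], "twist": [0, 0, 0]},
    {"travel": [0, 0, 1], "twist": [0, 0, 0]},
    {"travel": [0, 0, 1], "twist": [0, 0, 0]},
    {"travel": [0, 0, 1], "twist": [0, 0, 0]}
  ]
}}

```text
time: 4.2
position: [0.5409, -0.2049, 0.012]
ee_rot: [[0.075, 0.994, -0.074], [0.703, -0.105, -0.703], [-0.707, 0.0, -0.707]]
contact_force: [-0.3, 0.3, 0.2]
grip_width: 0.0855
gripper_force: 0.0
```

Run:
```python
from h import *
st()
a=r.camera('top')[:,:,::-1];b=r.camera('side')[:,:,::-1]
A=cv2.resize(a[140:240,270:370],(400,400),interpolation=2);B=cv2.resize(b[130:210,210:290],(400,400),interpolation=2)
cv2.imwrite('pics/g1.png',np.hstack([A,B]))
```

```text
4.2 [ 0.5409 -0.2049  0.012 ] [  0.1  10.5  98.1 -45.4  81.1  17.5] [-0.3  0.3  0.2] 0.0855 0.0
[[ 0.075  0.994 -0.074]
 [ 0.703 -0.105 -0.703]
 [-0.707  0.    -0.707]]
```

View pics/g1.png

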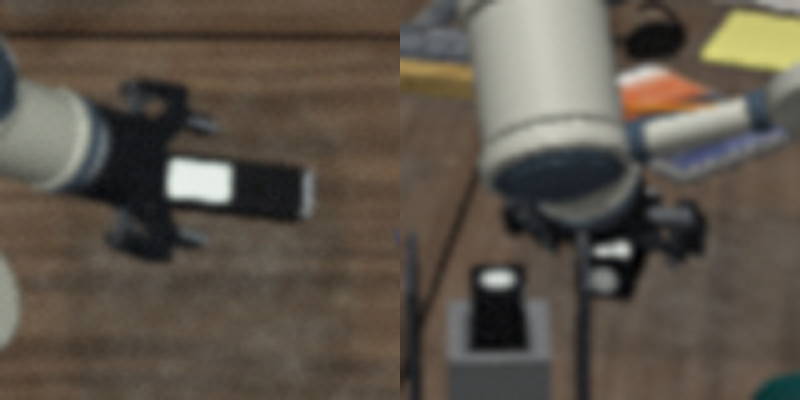

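The fingers straddle the light near its window: tips at crop (212,125) and (205,240), light axis at row about 183. The grasp is centred, so I close and lift.

Emit:
{"fn": "step_arm", "kwargs": {
  "steps": [
    {"travel": [0, 0, 0], "twist": [0, 0, 0]},
    {"travel": [0, 0, 0], "twist": [0, 0, 0]},
    {"travel": [0, 0, 0], "twist": [0, 0, 0]},
    {"travel": [0, 0, 0], "twist": [0, 0, 0]},
    {"travel": [0, 0, 0], "twist": [0, 0, 0]},
    {"travel": [0, 0, 0], "twist": [0, 0, 0]},
    {"travel": [0, 0, 0], "twist": [0, 0, 0]},
    {"travel": [0, 0, 0], "twist": [0, 0, 0]}
  ],
  "fingers": 0
}}

```text
time: 5.1
position: [0.541, -0.2048, 0.0119]
ee_rot: [[0.074, 0.995, -0.073], [0.703, -0.104, -0.703], [-0.707, 0.001, -0.707]]
contact_force: [0.4, 3.5, 4.5]
grip_width: 0.0432
gripper_force: 61.3
```

Run:
```python
from h import *
st()
```

```text
5.1 [ 0.541  -0.2048  0.0119] [  0.1  10.5  98.2 -45.4  81.   17.6] [0.4 3.5 4.5] 0.0432 61.25826358795166
[[ 0.074  0.995 -0.073]
 [ 0.703 -0.104 -0.703]
 [-0.707  0.001 -0.707]]
```

Emit:
{"fn": "step_arm", "kwargs": {
  "steps": [
    {"travel": [-0.2, 0, -0.2], "twist": [0, 0, 0]},
    {"travel": [-0.4, 0, -0.4], "twist": [0, 0, 0]},
    {"travel": [-0.6, 0, -0.6], "twist": [0, 0, 0]},
    {"travel": [-0.75, 0, -0.75], "twist": [0, 0, 0]},
    {"travel": [-0.75, 0, -0.75], "twist": [0, 0, 0]},
    {"travel": [-0.75, 0, -0.75], "twist": [0, 0, 0]}
  ]
}}

```text
time: 5.7
position: [0.5403, -0.2048, 0.1166]
ee_rot: [[0.074, 0.994, -0.075], [0.704, -0.105, -0.703], [-0.707, -0.001, -0.708]]
contact_force: [-0.2, 0.9, -1.8]
grip_width: 0.0431
gripper_force: 61.1
```

Emit:
{"fn": "step_arm", "kwargs": {
  "steps": [
    {"travel": [0, 0, 0], "twist": [0, 0.1, 0]},
    {"travel": [0, 0, 0], "twist": [0, 0.2, 0]},
    {"travel": [0, 0, 0], "twist": [0, 0.3, 0]},
    {"travel": [0, 0, 0], "twist": [0, 0.4, 0]},
    {"travel": [0, 0, 0], "twist": [0, 0.5, 0]},
    {"travel": [0, 0, 0], "twist": [0, 0.6, 0]},
    {"travel": [0, 0, 0], "twist": [0, 0.68, 0]},
    {"travel": [0, 0, 0], "twist": [0, 0.75, 0]},
    {"travel": [0, 0, 0], "twist": [0, 0.75, 0]},
    {"travel": [0, 0, 0], "twist": [0, 0.75, 0]}
  ]
}}

```text
time: 6.7
position: [0.5397, -0.2051, 0.1154]
ee_rot: [[0.106, 0.994, -0.004], [0.994, -0.106, -0.0], [-0.0, -0.004, -1.0]]
contact_force: [0.1, 0.5, -1.5]
grip_width: 0.0432
gripper_force: 61.1
```

Emit:
{"fn": "step_arm", "kwargs": {
  "steps": [
    {"travel": [0, 0, 0], "twist": [0, 0.1, 0]},
    {"travel": [0, 0, 0], "twist": [0, 0.2, 0]},
    {"travel": [0, 0, 0], "twist": [0, 0.3, 0]},
    {"travel": [0, 0, 0], "twist": [0, 0.4, 0]},
    {"travel": [0, 0, 0], "twist": [0, 0.5, 0]},
    {"travel": [0, 0, 0], "twist": [0, 0.6, 0]},
    {"travel": [0, 0, 0], "twist": [0, 0.68, 0]},
    {"travel": [0, 0, 0], "twist": [0, 0.75, 0]},
    {"travel": [0, 0, 0], "twist": [0, 0.75, 0]},
    {"travel": [0, 0, 0], "twist": [0, 0.75, 0]}
  ]
}}

```text
time: 7.7
position: [0.5406, -0.2041, 0.1164]
ee_rot: [[0.075, 0.995, 0.072], [0.704, -0.104, 0.702], [0.706, -0.002, -0.708]]
contact_force: [-0.3, -0.4, -1.7]
grip_width: 0.0432
gripper_force: 61.2
```

Run:
```python
from h import *
st()
P=r.get_obs()['position']
go((P[0],P[1],.081),rot(84,45))
a=r.camera('top')[:,:,::-1];b=r.camera('side')[:,:,::-1]
A=cv2.resize(a[140:240,270:370],(400,400),interpolation=2);B=cv2.resize(b[120:200,220:300],(400,400),interpolation=2)
cv2.imwrite('pics/g2.png',np.hstack([A,B]))
```

```text
7.7 [ 0.5406 -0.2041  0.1164] [-43.5  20.8  74.5  36.9 111.4 -32. ] [-0.3 -0.4 -1.7] 0.0432 61.219990253448486
[[ 0.075  0.995  0.072]
 [ 0.704 -0.104  0.702]
 [ 0.706 -0.002 -0.708]]
travel [-0.25   0.001  0.251] twist [-0.002  0.001 -0.001]
```

View pics/g2.png

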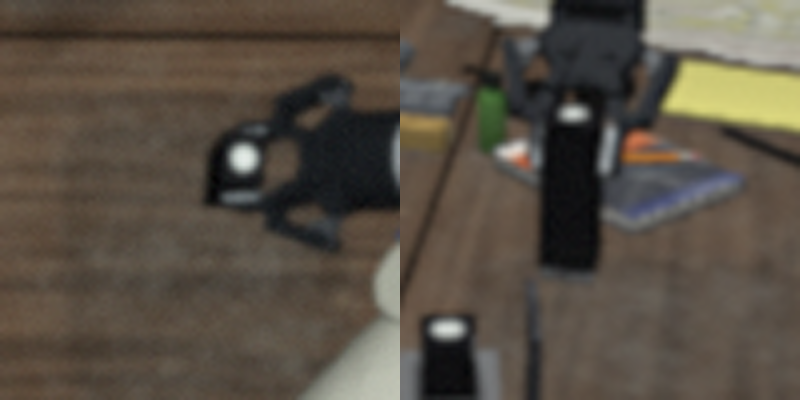

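The light hangs upright in the fingers with its lens up (top crop (243,158)) and its foot down (side crop (568,272)). I lower it onto the table and watch the force.

Emit:
{"fn": "step_arm", "kwargs": {
  "steps": [
    {"travel": [-0.07, 0, 0.07], "twist": [0, 0, 0]},
    {"travel": [-0.14, 0, 0.14], "twist": [0, 0, 0]},
    {"travel": [-0.2, 0, 0.2], "twist": [0, 0, 0]},
    {"travel": [-0.22, 0, 0.22], "twist": [0, 0, 0]},
    {"travel": [-0.22, 0, 0.22], "twist": [0, 0, 0]}
  ]
}}

```text
time: 8.3
position: [0.5403, -0.2046, 0.0856]
ee_rot: [[0.075, 0.994, 0.073], [0.702, -0.105, 0.704], [0.708, -0.001, -0.706]]
contact_force: [-0.8, 0.8, -0.4]
grip_width: 0.0433
gripper_force: 61.2
```

Emit:
{"fn": "step_arm", "kwargs": {
  "steps": [
    {"travel": [-0.007, 0, 0.007], "twist": [0, 0, 0]},
    {"travel": [-0.015, 0, 0.015], "twist": [0, 0, 0]},
    {"travel": [-0.022, 0, 0.022], "twist": [0, 0, 0]},
    {"travel": [-0.022, 0, 0.022], "twist": [0, 0, 0]}
  ]
}}

```text
time: 8.7
position: [0.5406, -0.2049, 0.0834]
ee_rot: [[0.074, 0.994, 0.074], [0.703, -0.105, 0.703], [0.707, -0.0, -0.707]]
contact_force: [-0.6, 0.1, -2.7]
grip_width: 0.0432
gripper_force: 61.2
```

Emit:
{"fn": "step_arm", "kwargs": {
  "steps": [
    {"travel": [-0.007, 0, 0.007], "twist": [0, 0, 0]},
    {"travel": [-0.014, 0, 0.014], "twist": [0, 0, 0]},
    {"travel": [-0.014, 0, 0.014], "twist": [0, 0, 0]},
    {"travel": [-0.014, 0, 0.014], "twist": [0, 0, 0]}
  ]
}}

```text
time: 9.1
position: [0.5407, -0.2048, 0.0814]
ee_rot: [[0.074, 0.994, 0.074], [0.703, -0.105, 0.703], [0.707, -0.0, -0.707]]
contact_force: [0.1, -0.6, -1.2]
grip_width: 0.0434
gripper_force: 61.2
```

Emit:
{"fn": "step_arm", "kwargs": {
  "steps": [
    {"travel": [-0.005, 0, 0.005], "twist": [0, 0, 0]},
    {"travel": [-0.01, 0, 0.01], "twist": [0, 0, 0]},
    {"travel": [-0.01, 0, 0.01], "twist": [0, 0, 0]}
  ]
}}

```text
time: 9.4
position: [0.5407, -0.2049, 0.0805]
ee_rot: [[0.074, 0.995, 0.074], [0.703, -0.105, 0.703], [0.707, 0.001, -0.707]]
contact_force: [-0.4, -0.0, 1.8]
grip_width: 0.0434
gripper_force: 61.6
```

Emit:
{"fn": "step_arm", "kwargs": {
  "steps": [
    {"travel": [-0.005, 0, 0.005], "twist": [0, 0, 0]},
    {"travel": [-0.005, 0, 0.005], "twist": [0, 0, 0]},
    {"travel": [-0.005, 0, 0.005], "twist": [0, 0, 0]}
  ]
}}

```text
time: 9.7
position: [0.5407, -0.2049, 0.0805]
ee_rot: [[0.073, 0.995, 0.074], [0.703, -0.104, 0.703], [0.707, 0.001, -0.707]]
contact_force: [-1.5, 0.6, 5.5]
grip_width: 0.043
gripper_force: 62.0
```

Contact, 5.5 N. I release and let it settle.

Emit:
{"fn": "step_arm", "kwargs": {
  "steps": [
    {"travel": [0, 0, 0], "twist": [0, 0, 0]},
    {"travel": [0, 0, 0], "twist": [0, 0, 0]},
    {"travel": [0, 0, 0], "twist": [0, 0, 0]},
    {"travel": [0, 0, 0], "twist": [0, 0, 0]},
    {"travel": [0, 0, 0], "twist": [0, 0, 0]},
    {"travel": [0, 0, 0], "twist": [0, 0, 0]},
    {"travel": [0, 0, 0], "twist": [0, 0, 0]},
    {"travel": [0, 0, 0], "twist": [0, 0, 0]}
  ],
  "fingers": 1
}}

```text
time: 10.5
position: [0.5407, -0.2048, 0.0793]
ee_rot: [[0.074, 0.994, 0.074], [0.703, -0.105, 0.703], [0.707, -0.0, -0.707]]
contact_force: [-0.1, 0.8, 0.6]
grip_width: 0.0857
gripper_force: 0.0
```

Emit:
{"fn": "step_arm", "kwargs": {
  "steps": [
    {"travel": [0, 0, -0.15], "twist": [0, 0, 0]},
    {"travel": [0, 0, -0.35], "twist": [0, 0, 0]},
    {"travel": [0, 0, -0.6], "twist": [0, 0, 0]},
    {"travel": [0, 0, -0.8], "twist": [0, 0, 0]},
    {"travel": [0, 0, -1], "twist": [0, 0, 0]},
    {"travel": [0, 0, -1], "twist": [0, 0, 0]}
  ]
}}

```text
time: 11.1
position: [0.5335, -0.2779, 0.1529]
ee_rot: [[0.073, 0.994, 0.078], [0.706, -0.107, 0.7], [0.705, 0.004, -0.71]]
contact_force: [-0.3, 0.2, 0.1]
grip_width: 0.0855
gripper_force: 0.0
```

Emit:
{"fn": "step_arm", "kwargs": {
  "steps": [
    {"travel": [0.35, 0, -0.35], "twist": [0, 0, 0]},
    {"travel": [0.7, 0, -0.7], "twist": [0, 0, 0]},
    {"travel": [0.7, 0, -0.7], "twist": [0, 0, 0]},
    {"travel": [0.7, 0, -0.7], "twist": [0, 0, 0]}
  ]
}}

```text
time: 11.5
position: [0.5336, -0.2753, 0.2506]
ee_rot: [[0.072, 0.995, 0.076], [0.705, -0.105, 0.701], [0.705, 0.003, -0.709]]
contact_force: [0.1, -0.1, -0.6]
grip_width: 0.0853
gripper_force: 0.0
```

Run:
```python
from h import *
st()
a=r.camera('top')[:,:,::-1];b=r.camera('side')[:,:,::-1]
cv2.imwrite('pics/t3.png',a);cv2.imwrite('pics/s3.png',b)
A=cv2.resize(a[160:220,290:350],(400,400),interpolation=2);B=cv2.resize(b[130:190,230:290],(400,400),interpolation=2)
cv2.imwrite('pics/g3.png',np.hstack([A,B]))
```

```text
11.5 [ 0.5336 -0.2753  0.2506] [-48.1  24.6  56.   40.2 125.5 -25.8] [ 0.1 -0.1 -0.6] 0.0853 0.0
[[ 0.072  0.995  0.076]
 [ 0.705 -0.105  0.701]
 [ 0.705  0.003 -0.709]]
```

View pics/g3.png

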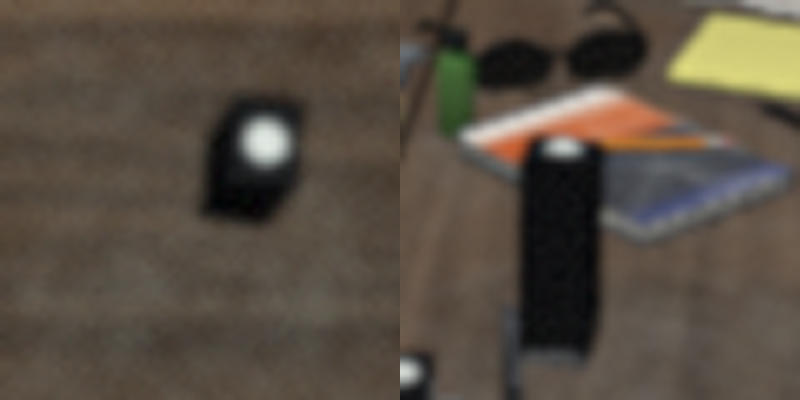

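The light stands by itself: lens at top crop (266,140), foot on the table at side crop (555,352). I triangulate the lens for the regrasp.

Run:
```python
from h import *
def c(im,x,y,w,h,th=130):
    g=im[y:y+h,x:x+w].min(2).astype(float);m=g>th
    ys,xs=np.nonzero(m);return np.array([np.average(xs,weights=g[m])+x,np.average(ys,weights=g[m])+y]),m.sum()
a=cv2.imread('pics/t3.png');b=cv2.imread('pics/s3.png')
p,n=c(a,318,172,24,20);q,m=c(b,248,148,12,8);print(p,n,q,m)
P,e=tri(p,q);print(P,e,plane('top',p,.13),plane('side',q,.13))
H=plane('top',p,.13)
# width direction from head outline
R=rot(84,0)
go((H[0],H[1],.25),R)
```

```text
[329.43803233 180.63653746] 31 [252.34769365 150.07528285] 14
[ 0.54412959 -0.21135465  0.13173569] 0.004181802719665943 [ 0.54229971 -0.21156943  0.13      ] [ 0.54660656 -0.21606325  0.13      ]
travel [0.469 0.025 0.435] twist [-0.002 -0.751 -0.001]
```

Emit:
{"fn": "step_arm", "kwargs": {
  "steps": [
    {"travel": [0.47, 0.015, 0.435], "twist": [0, -0.75, 0]},
    {"travel": [0.47, 0.015, 0.435], "twist": [0, -0.75, 0]},
    {"travel": [0.47, 0.015, 0.435], "twist": [0, -0.75, 0]},
    {"travel": [0.47, 0.015, 0.435], "twist": [0, -0.75, 0]},
    {"travel": [0.47, 0.015, 0.435], "twist": [0, -0.75, 0]},
    {"travel": [0.47, 0.015, 0.435], "twist": [0, -0.75, 0]},
    {"travel": [0.47, 0.015, 0.435], "twist": [0, -0.75, 0]},
    {"travel": [0.47, 0.015, 0.435], "twist": [0, -0.75, 0]},
    {"travel": [0.47, 0.015, 0.435], "twist": [0, -0.75, 0]}
  ]
}}

```text
time: 12.5
position: [0.541, -0.2123, 0.25]
ee_rot: [[0.106, 0.994, -0.002], [0.994, -0.106, 0.002], [0.002, -0.002, -1.0]]
contact_force: [-1.0, 0.4, -0.1]
grip_width: 0.0853
gripper_force: 0.0
```

Run:
```python
from h import *
st()
go((.541,-.211,.15),rot(84,0))
```

```text
12.5 [ 0.541  -0.2123  0.25  ] [-24.8   2.7  71.2   0.  106.2 -18.7] [-1.   0.4 -0.1] 0.0853 0.0
[[ 0.106  0.994 -0.002]
 [ 0.994 -0.106  0.002]
 [ 0.002 -0.002 -1.   ]]
travel [0.012 0.001 1.   ] twist [-0.002 -0.002 -0.001]
```

Emit:
{"fn": "step_arm", "kwargs": {
  "steps": [
    {"travel": [0.01, 0, 0.35], "twist": [0, 0, 0]},
    {"travel": [0.01, 0, 0.6], "twist": [0, 0, 0]},
    {"travel": [0.01, 0, 0.8], "twist": [0, 0, 0]},
    {"travel": [0.01, 0, 1], "twist": [0, 0, 0]},
    {"travel": [0.01, 0, 1], "twist": [0, 0, 0]}
  ]
}}

```text
time: 13.0
position: [0.5396, -0.2111, 0.1469]
ee_rot: [[0.107, 0.994, -0.007], [0.994, -0.107, 0.004], [0.003, -0.007, -1.0]]
contact_force: [-0.5, -0.8, -0.0]
grip_width: 0.0856
gripper_force: 0.0
```

Emit:
{"fn": "step_arm", "kwargs": {
  "steps": [
    {"travel": [0, 0, 0.15], "twist": [0, 0, 0]},
    {"travel": [0, 0, 0.3], "twist": [0, 0, 0]},
    {"travel": [0, 0, 0.45], "twist": [0, 0, 0]},
    {"travel": [0, 0, 0.54], "twist": [0, 0, 0]},
    {"travel": [0, 0, 0.54], "twist": [0, 0, 0]}
  ]
}}

```text
time: 13.5
position: [0.5406, -0.2103, 0.0952]
ee_rot: [[0.105, 0.994, -0.003], [0.994, -0.105, 0.001], [0.001, -0.003, -1.0]]
contact_force: [0.4, -0.5, -0.3]
grip_width: 0.0854
gripper_force: 0.0
```

Emit:
{"fn": "step_arm", "kwargs": {
  "steps": [
    {"travel": [0, 0, 0], "twist": [0, 0, 0]},
    {"travel": [0, 0, 0], "twist": [0, 0, 0]},
    {"travel": [0, 0, 0], "twist": [0, 0, 0]},
    {"travel": [0, 0, 0], "twist": [0, 0, 0]},
    {"travel": [0, 0, 0], "twist": [0, 0, 0]},
    {"travel": [0, 0, 0], "twist": [0, 0, 0]},
    {"travel": [0, 0, 0], "twist": [0, 0, 0]},
    {"travel": [0, 0, 0], "twist": [0, 0, 0]}
  ],
  "fingers": 0
}}

```text
time: 14.3
position: [0.542, -0.2109, 0.0987]
ee_rot: [[0.105, 0.994, 0.002], [0.994, -0.105, -0.001], [-0.001, 0.002, -1.0]]
contact_force: [-1.2, 0.1, 5.7]
grip_width: 0.0433
gripper_force: 61.6
```

Regrasped at 43 mm. I lift it and carry it over, with the tail above all the obstacles.

Emit:
{"fn": "step_arm", "kwargs": {
  "steps": [
    {"travel": [0, 0, -0.15], "twist": [0, 0, 0]},
    {"travel": [0, 0, -0.4], "twist": [0, 0, 0]},
    {"travel": [0, 0, -0.7], "twist": [0, 0, 0]},
    {"travel": [0, 0, -1], "twist": [0, 0, 0]},
    {"travel": [0, 0, -1], "twist": [0, 0, 0]}
  ]
}}

```text
time: 14.8
position: [0.5431, -0.2114, 0.2035]
ee_rot: [[0.105, 0.994, 0.008], [0.994, -0.105, -0.003], [-0.003, 0.008, -1.0]]
contact_force: [0.5, -0.6, -0.6]
grip_width: 0.0432
gripper_force: 61.6
```

Emit:
{"fn": "step_arm", "kwargs": {
  "steps": [
    {"travel": [0, 0, -0.3], "twist": [0, 0, 0]},
    {"travel": [0, 0, -0.6], "twist": [0, 0, 0]},
    {"travel": [0, 0, -0.85], "twist": [0, 0, 0]},
    {"travel": [0, 0, -0.85], "twist": [0, 0, 0]}
  ]
}}

```text
time: 15.2
position: [0.5423, -0.211, 0.2861]
ee_rot: [[0.105, 0.994, 0.005], [0.994, -0.105, -0.002], [-0.002, 0.006, -1.0]]
contact_force: [-0.3, 0.2, 0.4]
grip_width: 0.043
gripper_force: 61.8
```

Emit:
{"fn": "step_arm", "kwargs": {
  "steps": [
    {"travel": [0.2, -0.03, 0], "twist": [0, 0, 0]},
    {"travel": [0.5, -0.07, 0], "twist": [0, 0, 0]},
    {"travel": [0.8, -0.11, 0], "twist": [0, 0, 0]},
    {"travel": [1, -0.14, 0], "twist": [0, 0, 0]}
  ]
}}

```text
time: 15.6
position: [0.5376, -0.108, 0.2797]
ee_rot: [[0.104, 0.995, -0.003], [0.995, -0.104, 0.002], [0.001, -0.003, -1.0]]
contact_force: [-0.6, 0.3, -1.8]
grip_width: 0.043
gripper_force: 61.7
```

Emit:
{"fn": "step_arm", "kwargs": {
  "steps": [
    {"travel": [0.33, -0.05, 0], "twist": [0, 0, 0]},
    {"travel": [0.67, -0.1, 0], "twist": [0, 0, 0]},
    {"travel": [1, -0.14, 0], "twist": [0, 0, 0]}
  ]
}}

```text
time: 15.9
position: [0.534, -0.0076, 0.2797]
ee_rot: [[0.105, 0.994, -0.003], [0.994, -0.105, 0.0], [0.0, -0.004, -1.0]]
contact_force: [0.7, -0.3, -1.0]
grip_width: 0.0433
gripper_force: 61.7
```

Emit:
{"fn": "step_arm", "kwargs": {
  "steps": [
    {"travel": [0.33, -0.05, 0], "twist": [0, 0, 0]},
    {"travel": [0.67, -0.1, 0], "twist": [0, 0, 0]},
    {"travel": [1, -0.14, 0], "twist": [0, 0, 0]}
  ]
}}

```text
time: 16.2
position: [0.5305, 0.0934, 0.2797]
ee_rot: [[0.105, 0.994, -0.003], [0.995, -0.105, -0.0], [-0.001, -0.003, -1.0]]
contact_force: [0.3, -0.3, -1.2]
grip_width: 0.0432
gripper_force: 61.7
```

Emit:
{"fn": "step_arm", "kwargs": {
  "steps": [
    {"travel": [0.33, -0.05, 0], "twist": [0, 0, 0]},
    {"travel": [0.67, -0.1, 0], "twist": [0, 0, 0]},
    {"travel": [1, -0.14, 0], "twist": [0, 0, 0]},
    {"travel": [1, -0.14, 0], "twist": [0, 0, 0]}
  ]
}}

```text
time: 16.6
position: [0.5267, 0.1965, 0.2791]
ee_rot: [[0.1, 0.995, -0.005], [0.995, -0.1, 0.0], [-0.0, -0.005, -1.0]]
contact_force: [-0.2, -0.4, -2.1]
grip_width: 0.043
gripper_force: 61.7
```

Emit:
{"fn": "step_arm", "kwargs": {
  "steps": [
    {"travel": [0.15, -0.02, 0], "twist": [0, 0, -0.1]},
    {"travel": [0.3, -0.05, 0], "twist": [0, 0, -0.22]},
    {"travel": [0.45, -0.07, 0], "twist": [0, 0, -0.34]},
    {"travel": [0.6, -0.1, 0], "twist": [0, 0, -0.46]},
    {"travel": [0.8, -0.12, 0], "twist": [0, 0, -0.58]},
    {"travel": [0.9, -0.13, 0], "twist": [0, 0, -0.7]},
    {"travel": [1, -0.14, 0], "twist": [0, 0, -0.8]},
    {"travel": [1, -0.14, 0], "twist": [0, 0, -0.84]},
    {"travel": [1, -0.14, 0], "twist": [0, 0, -0.84]}
  ]
}}

```text
time: 17.5
position: [0.5242, 0.2934, 0.2802]
ee_rot: [[-0.7, 0.715, -0.003], [0.715, 0.7, -0.002], [0.001, -0.003, -1.0]]
contact_force: [-0.2, 0.7, -1.8]
grip_width: 0.0434
gripper_force: 61.8
```

Run:
```python
from h import *
st()
go((.52,.369,.28),rot(185.3,0))
```

```text
17.5 [0.5242 0.2934 0.2802] [ 26.    6.4  64.2  -0.  109.5 -18.4] [-0.2  0.7 -1.8] 0.0434 61.77339792251587
[[-0.7    0.715 -0.003]
 [ 0.715  0.7   -0.002]
 [ 0.001 -0.003 -1.   ]]
travel [0.57  0.499 0.   ] twist [-0.003 -0.002 -0.848]
```

Emit:
{"fn": "step_arm", "kwargs": {
  "steps": [
    {"travel": [0.08, 0.07, 0], "twist": [0, 0, -0.1]},
    {"travel": [0.17, 0.15, 0], "twist": [0, 0, -0.22]},
    {"travel": [0.25, 0.22, 0], "twist": [0, 0, -0.34]},
    {"travel": [0.33, 0.29, 0], "twist": [0, 0, -0.46]},
    {"travel": [0.42, 0.37, 0], "twist": [0, 0, -0.58]},
    {"travel": [0.5, 0.45, 0], "twist": [0, 0, -0.7]},
    {"travel": [0.57, 0.5, 0], "twist": [0, 0, -0.8]},
    {"travel": [0.57, 0.5, 0], "twist": [0, 0, -0.845]},
    {"travel": [0.57, 0.5, 0], "twist": [0, 0, -0.845]},
    {"travel": [0.57, 0.5, 0], "twist": [0, 0, -0.845]}
  ]
}}

```text
time: 18.5
position: [0.5204, 0.3689, 0.2816]
ee_rot: [[-0.996, -0.086, -0.001], [-0.086, 0.996, -0.001], [0.001, -0.001, -1.0]]
contact_force: [0.8, 0.5, -1.6]
grip_width: 0.0429
gripper_force: 61.8
```

Run:
```python
from h import *
st()
go((.52,.369,.215),rot(185.3,0))
a=r.camera('top')[:,:,::-1];b=r.camera('side')[:,:,::-1]
cv2.imwrite('pics/t4.png',a);cv2.imwrite('pics/s4.png',b)
A=cv2.resize(a[150:230,110:190],(400,400),interpolation=2);B=cv2.resize(b[195:295,190:290],(400,400),interpolation=2)
cv2.imwrite('pics/g4.png',np.hstack([A,B]))
```

```text
18.5 [0.5204 0.3689 0.2816] [ 32.3  12.3  57.5  -0.  110.2 -62.6] [ 0.8  0.5 -1.6] 0.0429 61.76485061645508
[[-0.996 -0.086 -0.001]
 [-0.086  0.996 -0.001]
 [ 0.001 -0.001 -1.   ]]
travel [0.003 0.001 0.666] twist [-0.001 -0.001 -0.006]
```

View pics/g4.png

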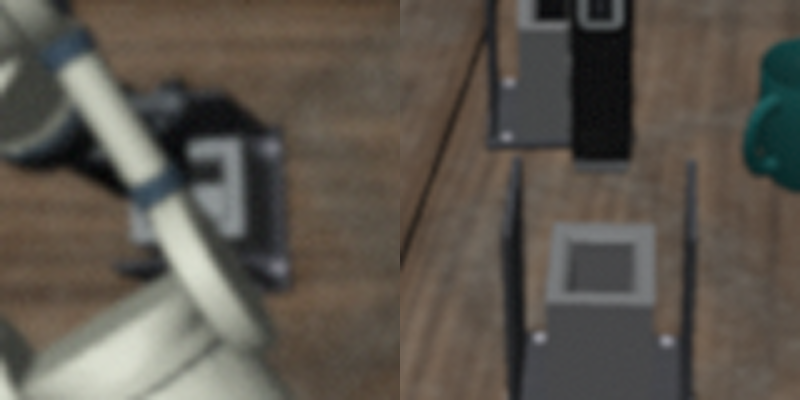

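Emit:
{"fn": "step_arm", "kwargs": {
  "steps": [
    {"travel": [0, 0, 0.2], "twist": [0, 0, 0]},
    {"travel": [0, 0, 0.4], "twist": [0, 0, 0]},
    {"travel": [0, 0, 0.55], "twist": [0, 0, 0]},
    {"travel": [0, 0, 0.62], "twist": [0, 0, 0]},
    {"travel": [0, 0, 0.62], "twist": [0, 0, 0]},
    {"travel": [0, 0, 0.62], "twist": [0, 0, 0]}
  ]
}}

```text
time: 19.2
position: [0.5204, 0.3696, 0.2214]
ee_rot: [[-0.996, -0.088, 0.001], [-0.088, 0.996, 0.001], [-0.001, 0.001, -1.0]]
contact_force: [-0.1, 0.4, -1.3]
grip_width: 0.0435
gripper_force: 61.8
```

Run:
```python
from h import *
st()
b=r.camera('side')[:,:,::-1].copy();cv2.imwrite('pics/s5.png',b)
P=r.get_obs()['position'];u=np.array([.9957,.0924,0]);v=np.array([-.0924,.9957,0]);T=P-[0,0,.0978]
K=8;x0,y0=205,195
B=cv2.resize(b[y0:y0+75,x0:x0+75],(600,600),interpolation=2)
pt=lambda X:tuple(((proj('side',X)-[x0,y0]+.5)*K-.5).round().astype(int).tolist())
for s in(-1,1): # predicted body front edges (green), foot(blue)
    cv2.line(B,pt(T+s*.017*u+.022*v+[0,0,.008]),pt(T+s*.017*u+.022*v+[0,0,.07]),(0,255,0),1)
    cv2.line(B,pt(T+s*.015*u+.020*v),pt(T+s*.015*u+.020*v+[0,0,.008]),(255,0,0),1)
D=np.array([.52,.369,.105])
q=[pt(D+a*.031*u+c*.036*v) for a,c in((1,1),(-1,1),(-1,-1),(1,-1))]
cv2.polylines(B,[np.array(q)],True,(0,0,255),1)
q=[pt(D+a*.0225*u+c*.0275*v) for a,c in((1,1),(-1,1),(-1,-1),(1,-1))]
cv2.polylines(B,[np.array(q)],True,(0,255,255),1)
cv2.imwrite('pics/g5.png',B)
```

```text
19.2 [0.5204 0.3696 0.2214] [ 32.3  11.1  65.1   0.  103.8 -62.7] [-0.1  0.4 -1.3] 0.0435 61.79338574409485
[[-0.996 -0.088  0.001]
 [-0.088  0.996  0.001]
 [-0.001  0.001 -1.   ]]
```

View pics/g5.png

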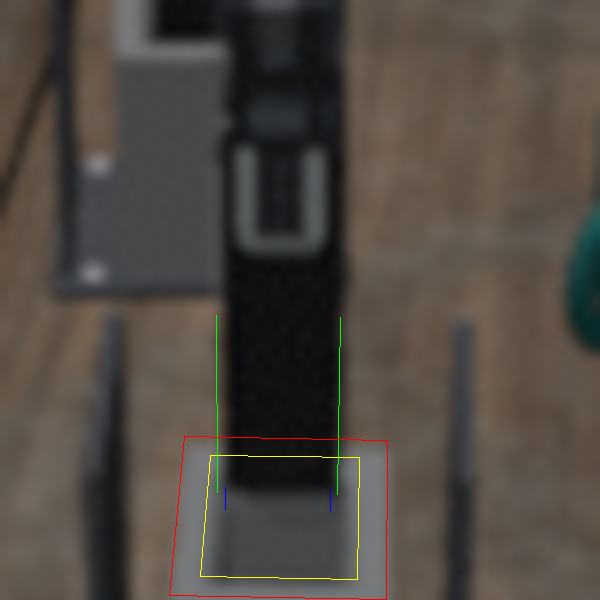

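Run:
```python
from h import *
b=cv2.imread('pics/s5.png').astype(float).mean(2);s0=cv2.imread('pics/side0.png').astype(float).mean(2)
def edges(row,lo,hi):
    g=np.interp(np.arange(lo,hi,.05),np.arange(512),row);th=(g.min()+np.percentile(g,90))/2
    x=np.arange(lo,hi,.05)[g<th];return x.min(),x.max(),th
P=np.array([.5204,.3696,.2214]);u=np.array([.9957,.0924,0]);v=np.array([-.0924,.9957,0]);T=P-[0,0,.0978]
for y in (238,241,244,247,250,252):
    e=edges(b[y-1:y+2].mean(0),226,255)
    # predicted at this row
    zs=np.linspace(0,.13,200)
    def col(s):
        q=np.array([proj('side',T+s*.017*u+.022*v+[0,0,z]) for z in zs]);return np.interp(-y,-q[:,1][::1][np.argsort(-q[:,1])] if 0 else np.sort(-q[:,1]),q[np.argsort(-q[:,1]),0])
    print(y,np.round(e,2),'pred',round(col(1),2),round(col(-1),2))
D=np.array([.52,.369,.105])
for y in (246,250,254,258,262,266):
    print('img0',y,s0[y,220:262].astype(int).tolist())
for a,c in((1,1),(-1,1),(-1,-1),(1,-1)): print(proj('side',D+a*.031*u+c*.036*v),proj('side',D+a*.0185*u+c*.0235*v-[0,0,.004]))
```

```text
238 [232.3  247.55  54.93] pred 231.64 247.02
241 [232.45 247.55  53.21] pred 231.67 246.97
244 [232.5  247.4   52.78] pred 231.7 246.93
247 [232.6  247.5   54.75] pred 231.73 246.88
250 [232.65 247.25  58.36] pred 231.76 246.84
252 [232.55 247.    66.71] pred 231.78 246.81
img0 246 [49, 74, 85, 88, 88, 89, 90, 91, 93, 93, 92, 92, 91, 90, 88, 84, 82, 82, 88, 90, 88, 82, 79, 82, 87, 89, 85, 81, 80, 83, 86, 87, 83, 78, 79, 79, 79, 77, 77, 78, 73, 62]
img0 250 [46, 71, 85, 90, 91, 93, 96, 97, 99, 102, 103, 101, 100, 99, 97, 95, 95, 96, 99, 101, 98, 95, 95, 97, 100, 98, 95, 91, 90, 92, 95, 96, 94, 86, 83, 84, 87, 88, 86, 83, 72, 55]
img0 254 [45, 70, 88, 93, 95, 94, 96, 102, 111, 115, 114, 108, 108, 113, 115, 116, 115, 118, 120, 121, 121, 119, 121, 120, 120, 120, 120, 120, 119, 117, 117, 117, 114, 102, 83, 78, 76, 76, 74, 74, 64, 47]
img0 258 [46, 76, 95, 100, 100, 99, 99, 106, 115, 116, 111, 98, 81, 71, 68, 68, 68, 69, 69, 69, 70, 68, 69, 68, 70, 69, 67, 74, 90, 107, 115, 117, 116, 101, 84, 80, 82, 81, 80, 79, 66, 44]
img0 262 [37, 70, 92, 96, 95, 91, 97, 108, 116, 116, 107, 91, 75, 61, 67, 69, 69, 69, 68, 70, 69, 69, 70, 70, 68, 70, 68, 74, 89, 106, 115, 116, 114, 102, 87, 84, 87, 83, 80, 74, 59, 40]
img0 266 [38, 73, 99, 102, 97, 92, 101, 115, 116, 112, 101, 82, 65, 58, 66, 69, 68, 68, 67, 69, 68, 67, 68, 67, 67, 68, 68, 76, 91, 104, 114, 117, 115, 102, 86, 82, 84, 85, 86, 83, 64, 42]
[225.68266079 268.99857007] [231.45192145 266.77201129]
[252.84257597 269.47505752] [247.42337829 267.05231988]
[252.89575924 249.56734533] [247.69977233 254.03884389]
[227.57122626 249.12048255] [232.43956543 253.77000326]
```

By side-view edges, the light's centre is column 240.0 and the dock's about 239.8, against predictions of 239.3 and 239.6. So I shift 1 mm in +x (tool -x) and descend gently.

Emit:
{"fn": "step_arm", "kwargs": {
  "steps": [
    {"travel": [-0.01, 0, 0.05], "twist": [0, 0, 0]},
    {"travel": [-0.01, 0, 0.1], "twist": [0, 0, 0]},
    {"travel": [-0.01, 0, 0.15], "twist": [0, 0, 0]},
    {"travel": [-0.01, 0, 0.2], "twist": [0, 0, 0]},
    {"travel": [-0.01, 0, 0.25], "twist": [0, 0, 0]},
    {"travel": [-0.01, 0, 0.25], "twist": [0, 0, 0]}
  ]
}}

```text
time: 19.85
position: [0.5208, 0.3695, 0.1941]
ee_rot: [[-0.996, -0.089, -0.002], [-0.089, 0.996, -0.001], [0.002, -0.001, -1.0]]
contact_force: [-0.1, 0.8, -2.0]
grip_width: 0.0431
gripper_force: 61.8
```

Emit:
{"fn": "step_arm", "kwargs": {
  "steps": [
    {"travel": [0, 0, 0.03], "twist": [0, 0, 0]},
    {"travel": [0, 0, 0.06], "twist": [0, 0, 0]},
    {"travel": [0, 0, 0.09], "twist": [0, 0, 0]},
    {"travel": [0, 0, 0.12], "twist": [0, 0, 0]},
    {"travel": [0, 0, 0.12], "twist": [0, 0, 0]}
  ]
}}

```text
time: 20.35
position: [0.521, 0.3696, 0.1828]
ee_rot: [[-0.996, -0.089, -0.001], [-0.089, 0.996, -0.001], [0.001, -0.0, -1.0]]
contact_force: [0.9, -0.3, -1.5]
grip_width: 0.0434
gripper_force: 61.8
```

Emit:
{"fn": "step_arm", "kwargs": {
  "steps": [
    {"travel": [0, 0, 0.04], "twist": [0, 0, 0]},
    {"travel": [0, 0, 0.08], "twist": [0, 0, 0]},
    {"travel": [0, 0, 0.12], "twist": [0, 0, 0]},
    {"travel": [0, 0, 0.16], "twist": [0, 0, 0]},
    {"travel": [0, 0, 0.2], "twist": [0, 0, 0]},
    {"travel": [0, 0, 0.24], "twist": [0, 0, 0]},
    {"travel": [0, 0, 0.28], "twist": [0, 0, 0]},
    {"travel": [0, 0, 0.32], "twist": [0, 0, 0]},
    {"travel": [0, 0, 0.35], "twist": [0, 0, 0]},
    {"travel": [0, 0, 0.35], "twist": [0, 0, 0]}
  ]
}}

```text
time: 21.35
position: [0.521, 0.3695, 0.1477]
ee_rot: [[-0.996, -0.089, -0.001], [-0.089, 0.996, -0.001], [0.001, -0.0, -1.0]]
contact_force: [-0.3, 0.6, -1.7]
grip_width: 0.0428
gripper_force: 61.8
```

Emit:
{"fn": "step_arm", "kwargs": {
  "steps": [
    {"travel": [0, 0, 0.04], "twist": [0, 0, 0]},
    {"travel": [0, 0, 0.08], "twist": [0, 0, 0]},
    {"travel": [0, 0, 0.12], "twist": [0, 0, 0]},
    {"travel": [0, 0, 0.16], "twist": [0, 0, 0]},
    {"travel": [0, 0, 0.2], "twist": [0, 0, 0]},
    {"travel": [0, 0, 0.24], "twist": [0, 0, 0]},
    {"travel": [0, 0, 0.28], "twist": [0, 0, 0]},
    {"travel": [0, 0, 0.32], "twist": [0, 0, 0]},
    {"travel": [0, 0, 0.35], "twist": [0, 0, 0]},
    {"travel": [0, 0, 0.35], "twist": [0, 0, 0]}
  ]
}}

```text
time: 22.35
position: [0.521, 0.3695, 0.1127]
ee_rot: [[-0.996, -0.089, -0.001], [-0.089, 0.996, -0.001], [0.001, -0.0, -1.0]]
contact_force: [0.0, 0.1, -0.2]
grip_width: 0.0435
gripper_force: 61.8
```

Emit:
{"fn": "step_arm", "kwargs": {
  "steps": [
    {"travel": [0, 0, 0.01], "twist": [0, 0, 0]},
    {"travel": [0, 0, 0.02], "twist": [0, 0, 0]},
    {"travel": [0, 0, 0.03], "twist": [0, 0, 0]},
    {"travel": [0, 0, 0.03], "twist": [0, 0, 0]}
  ]
}}

```text
time: 22.75
position: [0.5212, 0.3696, 0.1104]
ee_rot: [[-0.996, -0.089, -0.0], [-0.089, 0.996, -0.0], [0.0, -0.0, -1.0]]
contact_force: [0.1, -0.0, -1.7]
grip_width: 0.0432
gripper_force: 61.8
```

Emit:
{"fn": "step_arm", "kwargs": {
  "steps": [
    {"travel": [0, 0, 0.01], "twist": [0, 0, 0]},
    {"travel": [0, 0, 0.015], "twist": [0, 0, 0]},
    {"travel": [0, 0, 0.015], "twist": [0, 0, 0]}
  ]
}}

```text
time: 23.05
position: [0.5211, 0.3697, 0.1089]
ee_rot: [[-0.996, -0.089, -0.0], [-0.089, 0.996, -0.0], [0.0, -0.0, -1.0]]
contact_force: [-0.3, -0.9, -2.4]
grip_width: 0.0431
gripper_force: 61.8
```

Emit:
{"fn": "step_arm", "kwargs": {
  "steps": [
    {"travel": [0, 0, 0.01], "twist": [0, 0, 0]},
    {"travel": [0, 0, 0.015], "twist": [0, 0, 0]},
    {"travel": [0, 0, 0.015], "twist": [0, 0, 0]}
  ]
}}

```text
time: 23.35
position: [0.5214, 0.3697, 0.1088]
ee_rot: [[-0.996, -0.089, 0.001], [-0.089, 0.996, 0.0], [-0.001, 0.0, -1.0]]
contact_force: [-1.4, -1.5, 5.9]
grip_width: 0.0432
gripper_force: 62.5
```

Emit:
{"fn": "step_arm", "kwargs": {
  "steps": [
    {"travel": [0, 0, 0.005], "twist": [0, 0, 0]},
    {"travel": [0, 0, 0.01], "twist": [0, 0, 0]},
    {"travel": [0, 0, 0.01], "twist": [0, 0, 0]}
  ]
}}

```text
time: 23.65
position: [0.5215, 0.3697, 0.1087]
ee_rot: [[-0.996, -0.089, 0.002], [-0.089, 0.996, 0.001], [-0.002, 0.001, -1.0]]
contact_force: [-2.4, -2.8, 8.3]
grip_width: 0.0433
gripper_force: 63.0
```

The foot is on the floor: TCP 0.1087 minus 0.0987 at the regrasp gives 10 mm. I release and withdraw straight up.

Emit:
{"fn": "step_arm", "kwargs": {
  "steps": [
    {"travel": [0, 0, 0], "twist": [0, 0, 0]},
    {"travel": [0, 0, 0], "twist": [0, 0, 0]},
    {"travel": [0, 0, 0], "twist": [0, 0, 0]},
    {"travel": [0, 0, 0], "twist": [0, 0, 0]},
    {"travel": [0, 0, 0], "twist": [0, 0, 0]},
    {"travel": [0, 0, 0], "twist": [0, 0, 0]},
    {"travel": [0, 0, 0], "twist": [0, 0, 0]},
    {"travel": [0, 0, 0], "twist": [0, 0, 0]}
  ],
  "fingers": 1
}}

```text
time: 24.45
position: [0.5212, 0.3697, 0.1065]
ee_rot: [[-0.996, -0.089, -0.0], [-0.089, 0.996, 0.0], [0.0, 0.0, -1.0]]
contact_force: [0.4, 0.1, -0.4]
grip_width: 0.0855
gripper_force: 0.0
```

Emit:
{"fn": "step_arm", "kwargs": {
  "steps": [
    {"travel": [0, 0, -0.1], "twist": [0, 0, 0]},
    {"travel": [0, 0, -0.3], "twist": [0, 0, 0]},
    {"travel": [0, 0, -0.6], "twist": [0, 0, 0]},
    {"travel": [0, 0, -1], "twist": [0, 0, 0]},
    {"travel": [0, 0, -1], "twist": [0, 0, 0]}
  ]
}}

```text
time: 24.95
position: [0.5229, 0.3708, 0.2153]
ee_rot: [[-0.996, -0.089, 0.01], [-0.089, 0.996, 0.007], [-0.011, 0.006, -1.0]]
contact_force: [0.1, 0.3, 0.6]
grip_width: 0.0853
gripper_force: 0.0
```

Emit:
{"fn": "step_arm", "kwargs": {
  "steps": [
    {"travel": [0, 0, -0.3], "twist": [0, 0, 0]},
    {"travel": [0, 0, -0.6], "twist": [0, 0, 0]},
    {"travel": [0, 0, -0.8], "twist": [0, 0, 0]},
    {"travel": [0, 0, -0.8], "twist": [0, 0, 0]}
  ]
}}

```text
time: 25.35
position: [0.5219, 0.3701, 0.2915]
ee_rot: [[-0.996, -0.089, 0.007], [-0.089, 0.996, 0.004], [-0.007, 0.004, -1.0]]
contact_force: [-0.8, 0.6, 0.0]
grip_width: 0.0853
gripper_force: 0.0
```

Run:
```python
from h import *
st()
b=r.camera('side')[:,:,::-1];a=r.camera('top')[:,:,::-1]
A=cv2.resize(a[150:250,110:250],(420,300),interpolation=2);B=cv2.resize(b[170:320,180:330],(300,300),interpolation=2)
cv2.imwrite('pics/g6.png',np.hstack([A,B]))
```

```text
25.35 [0.5219 0.3701 0.2915] [ 32.3  12.5  56.4   0.  110.7 -62.8] [-0.8  0.6  0. ] 0.0853 0.0
[[-0.996 -0.089  0.007]
 [-0.089  0.996  0.004]
 [-0.007  0.004 -1.   ]]
```

View pics/g6.png

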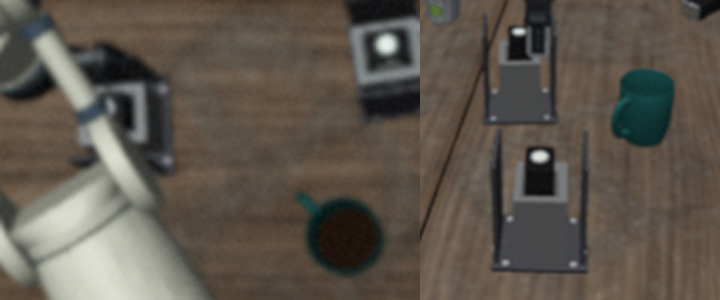

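The light is seated in the dock, upright at side crop (540,175), with the same length standing out as in the full dock. The mug at (645,105) has not moved. I hand in.

```bash
python3 -c "
from bench import r
print(r.finish_job())"
```

```text
the job is handed in; nothing more can be done
None
```

I stood the work light on its tail and released it, and it stood by itself; I then slid it fully home into the empty dock and let go, and handed the job in at about 25 s with the mug and can untouched.

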